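# Shut and lock the clip sample drawer

## Robot

A 6-joint arm with a two-finger parallel gripper is mounted at the origin on a cart in front of the work surface, level with it; the furniture and walls round the work are solid. World frame = base frame: x ahead of the robot, y to its left, z up, the work surface at z = 0. Lengths are in m, angles in rad, forces in N, time in s.
With the tool pointing down it reaches from about 0.3 to 0.775 m from the base axis. Payload 14.6 kg.
Tool frame: the origin (TCP) lies between the finger pads; the fingertips stand 11 mm ahead of it and the grasp point (between the pads) lies 8 mm behind it; z points along the fingers, y is the direction in which the jaws open and shut (so a half turn about z gives the same grasp; the last joint's range is limited). The gripper opens to 85 mm and grips with 20 to 120 N. Pads are 22 mm wide; open, the fingers measure 114 mm over their backs; the gripper's body (76 mm by 85 mm) begins 54 mm behind the grasp point. The pads swing forward as they close: fully open they stand 13 mm farther back than shut.
Start: joints at [1.052, 0.3, 1.521, -0, 1.321, -0.067], TCP at [0.24, 0.495, 0.242] pointing down, gripper open.
Joint ranges: [-3.03, 3.03], [-0.79, 2.21], [0.23, 2.52], [-1.04, 4.18], [0, 3.07], [-2.55, 2.55]. Speed limits (rad/s): [2.22, 2.22, 2.57, 3.14, 3.14, 3.14].

## Interface

Orientations are given as [roll, pitch, yaw] about the fixed x, y, z axes, in that order (R = Rz(yaw) Ry(pitch) Rx(roll)).
In Python, from cell import bot gives the robot as it stands.
- The arm moves only by the tool jog_arm, never from a script. Its argument "plan" is a list of rows, each a list of 3 entries, a list of its own where there are three numbers: the shift along the tool's x, y, z each as a share of 0.06 m, from -1 to 1, then the turn, a rotation vector about the tool's x, y, z each as a share of 0.5 rad, from -1 to 1, then the closure, from -1 (fully open) to 1 (shut), so that 0 is half open. In form: [[[dx, dy, dz], [rx, ry, rz], grip], ...]. A call has 1 to 8 rows; each row shifts and turns the commanded pose from where the row before left it, along the tool's axes as they then stand; what a row does not reach is not made up. A row lasts 1/8 s, in which the tool goes at most 62.5 mm and 10.7 degrees, less where a joint would pass 70% of its speed; a pose out of reach is approached as far as the arm can. A call with a number of a shift or a turn outside -1 to 1 is refused whole. A call with a gripper value outside its range is refused whole. The fingers move at their own pace and stop on an object; "force" is the grip in N (left out, the last holds). Time passes only in rows, so rows that do not move let the fingers close. It gives the time, the measured TCP pose, the force and the opening at its end, in the units of the state.
- bot.state(): the state, without advancing time (a new reading comes with each control period).
- bot.read_camera(name): name is "scene" or "top" or "wrist"; returns a dict with "frame" (420x560x3 uint8, red, green, blue), "depth" (420x560 float32, m along the optical axis (not along the pixel's ray), 0 where there is no reading), "fov_y" (degrees; the focal length in pixels is half the picture's height over the tangent of half this angle, whatever the lens; pixels are square), "cx", "cy" (the principal point, pixels), "extrinsics" (4x4, takes a point from world to camera coordinates). Camera axes: x right, y up, looking along -z (the intrinsics and any distortion apply to the point x, -y, -z); pixel columns grow to the right and rows downward; lengths in m; the calibration is good to about 2 mm. A picture is of the moment at which its call begins.
- bot.sign_off(): hands the job in, once; it reports no verdict.
Trained networks look in the newest picture that a camera, given by its name, has taken for a name from the list of things; names that differ only in an ending like _2 or _b are one class to them, and where a whole thing is asked for, a point or a joint stands for the part that bears it (a point fixed in the world has none). Each returns a list of dicts, best first, with "confidence" (0 to 1); they miss things now and then, are a little off and sometimes report something else, mostly with a low value. They report only what shows in the picture. A call takes as long as a camera call.
- bot.recognise(camera, query): "xyz" ([x, y, z] in m, in world coordinates, good to about 4 mm: the middle of the surface that is visible of it).
The state is a dict: "time": time; "joint_pos": joint angles; "joint_vel": joint speeds; "effort": joint torques, N m; "tcp_pos": TCP position; "tool_rot": TCP orientation; "force": force on the tool from outside, world axes, zero at the start; "ft_torque": the same for the moment, N m; "gripper_width": finger opening in m.
Only numpy, scipy, OpenCV 4.12 (cv2) and the standard library are available. Lean on these libraries where they do the work, as an engineer would, in place of code of your own. Each camera call takes 0.05 s, during which the arm holds its last target.

## Task

Two small one-drawer units stand on the bench with their drawers pulled out: with the fingertips push the drawer that holds the two metal clips gently shut until it is fully home, then push that unit's turn bar over and down until it lies level across the drawer front. Only push from outside: do not reach into the drawer, do not touch or lift the clips, and do not turn the bar before the drawer is home. Leave the empty drawer open and its bar as they are, and do not disturb the other things on the bench.

Things in the scene. Friction and masses are not known exactly. Their poses are not given: they have to be found in the camera images.
- sample_unit: grey steel one-drawer bench unit, fixed: 150 mm deep (x), 130 wide (y), 84 high. Origin: centre of its underside; its own x points from its front to its back, y to its left seen from the robot's side, z up. Its front face is the plane x = -75 mm. This is the unit whose drawer holds the two metal clips
- empty_unit: grey steel one-drawer bench unit, fixed: 150 mm deep (x), 130 wide (y), 84 high. Origin: centre of its underside; its own x points from its front to its back, y to its left seen from the robot's side, z up. Its front face is the plane x = -75 mm. The same kind of unit with an empty drawer; the two units' places vary
- sample_drawer (a joint): drawer with the clips: how far it stands out, m: 0 = fully home (front flush with the unit's face, at its stop), 0.10 = fully out. Starts at 0.06 to 0.09. Slides along the unit's x; friction about 1.2 N plus 4 N per m/s, no spring, stays where left. 0.4 kg with its tub.
- sample_bar (a joint): bar of the clips' unit: angle of the flat turn bar, rad: 0 = upright, negative = leaning away from the drawer, pi/2 = stop, level across the drawer front (locked). As it grows the free end goes from above the pivot (at y = -50, z = 45 mm of the unit) towards the unit's +y and down. Starts at -0.30 to 0.10. Stiff (about 1.3 N at the peg), stays where left. Push along the peg's arc: a straight push may jam on friction.
- sample_drawer_front (a point): clips' unit: centre of the flat outer face of the drawer front, 89 mm wide, 60 high, 8 thick; the open black tub behind it is 120 long, 84 wide, its rim 62.5 mm above the bench, its floor 15.5. It moves with the drawer: x = -75 mm minus the opening, y = +11, z = 40.5 mm in the unit's frame. Axes as the unit's
- sample_bar_peg (a point): clips' unit: middle of the black finger peg at the end of the steel turn bar: 12 mm thick, pointing out to the front (x = -104 to -86 mm in the unit's frame), 55 mm from the bar's pivot. The bar is 62 mm long, 13 wide, 5 thick (x = -86 to -81 mm), 6 mm clear of the shut drawer
- empty_drawer_front (a point): empty unit: centre of the flat outer face of the drawer front, 89 mm wide, 60 high, 8 thick; the open black tub behind it is 120 long, 84 wide, its rim 62.5 mm above the bench, its floor 15.5. It moves with the drawer: x = -75 mm minus the opening, y = +11, z = 40.5 mm in the unit's frame. Axes as the unit's
- empty_bar_peg (a point): empty unit: middle of the black finger peg at the end of the steel turn bar: 12 mm thick, pointing out to the front (x = -104 to -86 mm in the unit's frame), 55 mm from the bar's pivot. The bar is 62 mm long, 13 wide, 5 thick (x = -86 to -81 mm), 6 mm clear of the shut drawer
- empty_drawer (a joint): drawer of the empty unit: how far it stands out, m: 0 = fully home (front flush with the unit's face, at its stop), 0.10 = fully out. Starts at 0.06 to 0.09. Slides along the unit's x; friction about 1.2 N plus 4 N per m/s, no spring, stays where left. 0.4 kg with its tub.
- clip_0: small stamped metal clip, 19 x 26 x 6 mm, 12 g, lying loose on the floor of the clips' drawer. Origin: centre of its underside
- clip_1: small stamped metal clip, 19 x 26 x 6 mm, 12 g, lying loose on the floor of the clips' drawer. Origin: centre of its underside
- tape: roll of tape lying flat, 72 mm across, 18 mm high. Bystander, loose. Origin: centre of its underside
- marker: marker pen lying down, 136 mm long, 18 mm thick. Bystander, loose. Origin: centre of its underside
- stamp: small turned wooden stamp standing up, 27 mm across, 63 mm high. Bystander, loose. Origin: centre of its underside
- jar: open jar of swabs, 53 mm across, 81 mm high. Bystander, loose. Origin: centre of its underside
- tweezers: tweezers lying flat, 125 mm long, 11 mm high. Bystander, loose. Origin: centre of its underside
- screwdriver: screwdriver lying down, 188 mm long, 26 mm thick. Bystander, loose. Origin: centre of its underside

How it is judged:
On the way, in this order (a step that is already met when the one before it is completed fails the run):
1. the drawer with the clips is fully home (value of joint sample_drawer below 0.004 m), for 0.2 s.
2. its turn bar lies across the drawer front (value of joint sample_bar above 1.4 rad), for 0.2 s.
At the end, for the whole second after the job is handed in: the clips' drawer is within 4 mm of fully home and its turn bar within about 10 degrees of level across it; both clips lie at rest in its tub; the empty unit's drawer is within 12 mm and its bar's peg within 20 mm of where they were; every bystander is within 30 mm of where it was (value of joint sample_drawer below 0.004 m and value of joint sample_bar above 1.4 rad and value of joint empty_drawer above 0.045 m and distance of empty_drawer_front from where it was at the start of the episode below 0.012 m and distance of empty_bar_peg from where it was at the start of the episode below 0.02 m and x of clip_0 in the frame of sample_drawer_front between 0.008 and 0.13 m and y of clip_0 in the frame of sample_drawer_front between -0.042 and 0.042 m and z of each of clip_0, clip_1 in the frame of sample_drawer_front below 0 m and linear speed of each of clip_0, clip_1 below 0.02 m/s and x of clip_1 in the frame of sample_drawer_front between 0.008 and 0.13 m and y of clip_1 in the frame of sample_drawer_front between -0.042 and 0.042 m and not (distance of any of tape, marker, stamp, jar, tweezers, screwdriver from where it was at the start of the episode above 0.03 m)); the robot touches nothing.
It fails at once if the turn bar is swung over while the drawer is not home (value of joint sample_bar above 0.5 rad and value of joint sample_drawer above 0.008 m).
It fails at once if the drawer is slammed (faster than 0.5 m/s) (velocity of joint sample_drawer below -0.5 m/s).
It fails at once if the fingers reach into the clips' drawer or straddle its front, or touch or lift a clip ((x of the grasp point in the frame of sample_drawer_front between -0.003 and 0.12 m and y of the grasp point in the frame of sample_drawer_front between -0.05 and 0.05 m and z of the grasp point in the frame of sample_drawer_front below 0.0345 m) or contact force between the fingers and clip_0 above 0.3 N or contact force between the fingers and clip_1 above 0.3 N or height (world z) of any of clip_0, clip_1 above 0.05 m).
It fails at once if the empty unit's drawer or bar is moved (distance of empty_drawer_front from where it was at the start of the episode above 0.012 m or distance of empty_bar_peg from where it was at the start of the episode above 0.02 m).
It fails at once if a bystander is pushed more than 30 mm away (distance of any of tape, marker, stamp, jar, tweezers, screwdriver from where it was at the start of the episode above 0.03 m).
It also fails if it takes over 48 s, if anything falls off the work surface, if the arm or the gripper's body presses on something with over 40 N, if the wrist force passes 120 N, or if a joint passes its speed limit or range.

## Working session

There is one attempt and no reset: what is moved stays moved. The work goes in short steps, Python scripts to look and compute and a tool call to move; the robot and the scene stay as the last step left them, time stands still between calls to the robot, and variables do not carry over. Pictures are saved under pics/ and viewed, and the job is handed in when it is done.

Besides the shell and the picture viewer there is one more tool, called after "Call:" as name(argument=value, ...) on one line, values as JSON. jog_arm: Moves the arm, as the interface text tells. Shift numbers are shares of 0.06 m and turn numbers shares of 0.5 rad, none past 1 either way. Its arguments: {"type":"object","properties":{"plan":{"type":"array"},"force":{"type":"number"}},"required":["plan"]}

```bash
mkdir -p pics; ls; cat > h.py <<'E'
import numpy as np,cv2
from cell import bot
def snap(n,f):
    c=bot.read_camera(n); cv2.imwrite('pics/'+f,c['frame'][:,:,::-1]); np.savez('pics/'+f+'.npz',**{k:v for k,v in c.items()}); return c
def world(c,u,v):
    d=c['depth'][v,u]; f=210/np.tan(np.radians(c['fov_y'])/2)
    p=np.array([(u-c['cx'])/f*d,-(v-c['cy'])/f*d,-d,1]); return (np.linalg.inv(c['extrinsics'])@p)[:3]
E
python3 - <<'E'
from h import *
for n in ['scene','top']:
    c=snap(n,n+'0.png'); print(n,c.keys(),c['fov_y'],c['cx'],c['cy'])
    for q in ['sample_unit','empty_unit','sample_drawer_front','sample_bar_peg','empty_drawer_front','empty_bar_peg','clip_0','tape','marker','stamp','jar','tweezers','screwdriver']:
        print(q,[(np.round(r['xyz'],3).tolist(),round(r['confidence'],2)) for r in bot.recognise(n,q)])
print(bot.state())
E
```

```text
pics
scene dict_keys(['frame', 'depth', 'fov_y', 'cx', 'cy', 'extrinsics']) 54.85556901212053 274.50207237199425 216.9145232861186
sample_unit [([0.576, 0.14, 0.062], 0.81)]
empty_unit [([0.603, -0.23, 0.082], 0.6), ([0.358, 0.369, 0.008], 0.23)]
sample_drawer_front [([0.509, 0.19, 0.038], 0.72)]
sample_bar_peg [([0.537, 0.111, 0.083], 0.55)]
empty_drawer_front [([0.556, -0.224, 0.027], 0.86), ([0.64, 0.391, 0.042], 0.47)]
empty_bar_peg []
clip_0 [([0.605, -0.23, 0.077], 0.6), ([0.403, -0.01, 0.014], 0.28)]
tape [([0.577, -0.007, 0.013], 0.54)]
marker [([0.402, -0.01, 0.015], 0.53)]
stamp [([0.404, -0.011, 0.014], 0.72), ([0.488, -0.462, 0.032], 0.43), ([0.505, 0.19, 0.036], 0.38)]
jar [([0.299, -0.408, 0.02], 0.7), ([0.638, 0.391, 0.046], 0.63)]
tweezers [([0.358, 0.372, 0.008], 0.52)]
screwdriver [([0.294, -0.41, 0.019], 0.64)]
top dict_keys(['frame', 'depth', 'fov_y', 'cx', 'cy', 'extrinsics']) 51.33539808208448 279.7336464865361 208.66887742275696
sample_unit []
empty_unit [([0.624, -0.216, 0.088], 0.75)]
sample_drawer_front [([0.503, 0.185, 0.017], 0.58)]
sample_bar_peg []
empty
[... 453 characters left out ...]
iver [([0.304, -0.409, 0.02], 0.64)]
{'time': 1.4, 'joint_pos': array([ 1.05237539e+00,  2.99873862e-01,  1.52101751e+00,  4.32189687e-05,
        1.32071183e+00, -6.66166686e-02]), 'joint_vel': array([-0.00031471,  0.000682  , -0.00078637,  0.00180776,  0.00017203,
       -0.00066556]), 'effort': array([-4.63846281e-04, -5.43351138e+01, -3.61989033e+01, -1.24445096e-04,
        5.42700454e-04,  2.68387787e-06]), 'tcp_pos': array([0.24011689, 0.49479602, 0.24228751]), 'tool_rot': array([-3.14158492e+00, -4.24834194e-05,  2.68977769e+00]), 'force': array([-0.89661395,  0.76998999, -0.35397233]), 'ft_torque': array([-0.03093404, -0.00757506,  0.0394154 ]), 'gripper_width': 0.08534710629250071}
```

View pics/scene0.png

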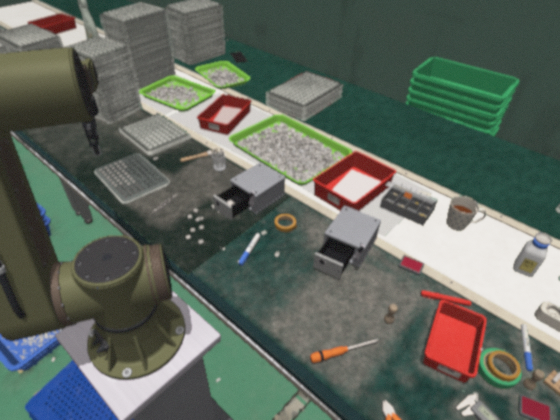

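View pics/top0.png

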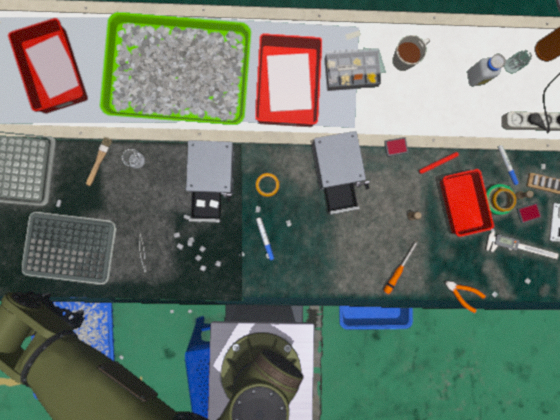

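The clips' unit is the left one: its top is near (208,165) in the top view, with the two white clips at (200,203) and (213,204). The right unit at (340,160) is empty. Next I'll fit its pose from depth.

```bash
python3 - <<'E'
from h import *
c=dict(np.load('pics/top0.png.npz')); d=c['depth']
f=210/np.tan(np.radians(c['fov_y'])/2); print(f,c['extrinsics'])
v,u=np.mgrid[0:420,0:560]
P=np.stack([(u-c['cx'])/f*d,-(v-c['cy'])/f*d,-d,np.ones_like(d)],-1)@np.linalg.inv(c['extrinsics']).T
for (a,b,e,g) in [(180,240,130,225),(305,375,125,215)]:
    S=P[e:g,a:b,:3].reshape(-1,3)
    m=(S[:,2]>.076)&(S[:,2]<.095)&(S[:,0]>.555)
    r=cv2.minAreaRect(S[m][:,:2].astype(np.float32)); print(r, S[m][:,2].mean(), m.sum())
    T=S[m]; print(T[:,0].min(),T[:,0].max(),T[:,1].min(),T[:,1].max())
    print(np.round(cv2.boxPoints(r),3).tolist())
    # front-ish: rim/front points
    w=(S[:,2]>.05)&(S[:,2]<.076)
    for p in S[w][np.argsort(S[w][:,0])][:25:3]: print(np.round(p,3))
im=cv2.imread('pics/top0.png')
cv2.imwrite('pics/topz.png',cv2.resize(im[130:230,170:250],None,fx=7,fy=6,interpolation=cv2.INTER_CUBIC))
im=cv2.imread('pics/scene0.png')
cv2.imwrite('pics/scz.png',cv2.resize(im[150:230,200:300],None,fx=8,fy=7,interpolation=cv2.INTER_CUBIC))
E
```

```text
436.97803649889175 [[ 0.02240844 -0.99939466  0.02661174 -0.05890788]
 [ 0.99875397  0.02356545  0.04399059 -0.50457056]
 [-0.04459108  0.02559282  0.99867745 -1.34517145]
 [ 0.          0.          0.          1.        ]]
((0.6275625228881836, 0.16667355597019196), (0.13094215095043182, 0.14481346309185028), 89.88204193115234) 0.08469520163794957 2154
0.5551729690681447 0.699974532350591 0.10117770121084745 0.23223522934548302
[[0.5550000071525574, 0.10100000351667404], [0.699999988079071, 0.10100000351667404], [0.699999988079071, 0.23199999332427979], [0.5550000071525574, 0.23199999332427979]]
[0.461 0.202 0.061]
[0.461 0.192 0.066]
[0.461 0.188 0.06 ]
[0.462 0.182 0.06 ]
[0.462 0.169 0.069]
[0.462 0.159 0.071]
[0.462 0.15  0.072]
[0.462 0.142 0.069]
[0.463 0.134 0.059]
((0.6508291959762573, -0.2200196087360382), (0.16123341023921967, 0.13105985522270203), 11.628682136535645) 0.0849725482592689 2198
0.5726679114506316 0.7401303765970322 -0.29681926910086714 -0.1425964168984774
[[0.5590000152587891, -0.1720000058412552], [0.5849999785423279, -0.30000001192092896], [0.7429999709129333, -0.2680000066757202], [0.7170000076293945, -0.14000000059604645]]
[ 0.494 -0.195  0.073]
[ 0.494 -0.205  0.069]
[ 0.497 -0.198  0.073]
[ 0.497 -0.202  0.072]
[ 0.497 -0.211  0.071]
[ 0.497 -0.22   0.07 ]
[ 0.5   -0.196  0.072]
[ 0.5   -0.199  0.07 ]
[ 0.5   -0.217  0.071]
```

View pics/topz.png

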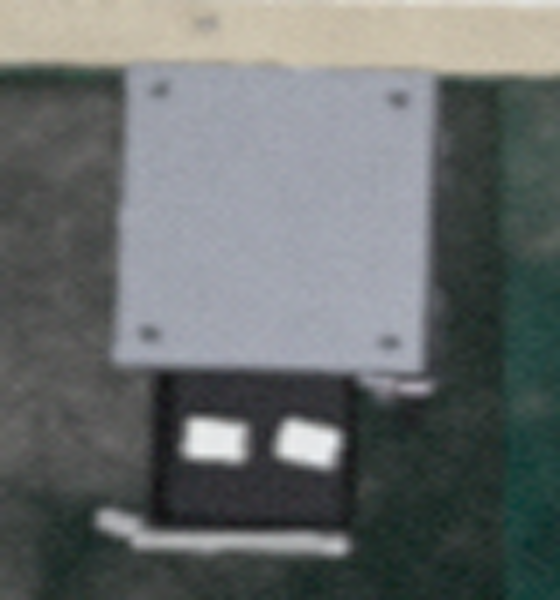

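View pics/scz.png

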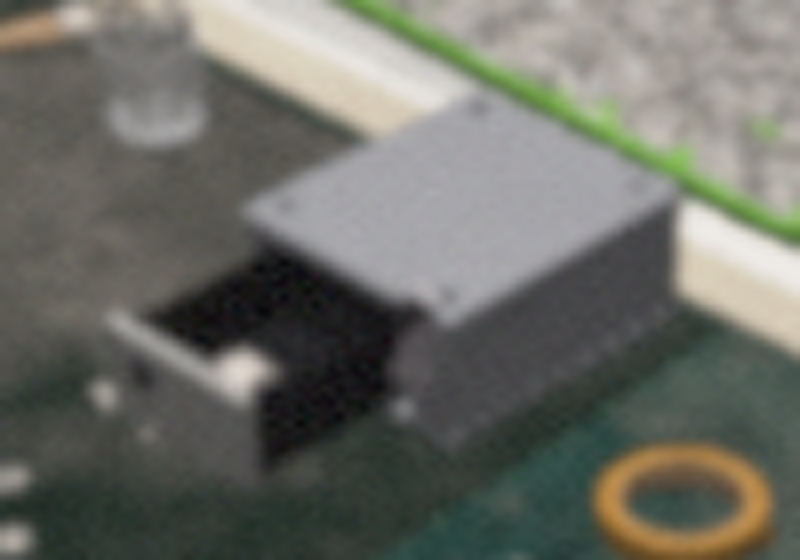

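```bash
cat >> h.py <<'E'
from scipy.spatial.transform import Rotation as Ro, Slerp
def rot(lean,phi=0,yaw=0):
    # tool y=world y, lean: fingers point fwd; phi roll about world x ; yaw world
    return Ro.from_euler('z',yaw)*Ro.from_euler('x',-phi)*Ro.from_euler('y',-lean)*Ro.from_matrix(np.diag([-1.,1,-1]))
def cur():
    s=bot.state(); return np.array(s['tcp_pos']),Ro.from_euler('xyz',s['tool_rot'])
def plan(ways,p=None,R=None,grip=1):
    # ways: list of (pos,R,n)
    if p is None: p,R=cur()
    out=[]
    for P,Q,n in ways:
        sl=Slerp([0,1],Ro.concatenate([R,Q])); p0=p;R0=R
        for i in range(1,n+1):
            tp=p0+(np.array(P)-p0)*i/n; tR=sl(i/n)
            d=np.round(R.inv().apply(tp-p)/.06,2); r=np.round((R.inv()*tR).as_rotvec()/.5,2)
            out.append([d.tolist(),r.tolist(),grip])
            p=p+R.apply(d*.06); R=R*Ro.from_rotvec(r*.5)
    print('end',np.round(p,4),np.round(R.as_matrix()[:,2],3))
    for i in range(0,len(out),8): print(str(out[i:i+8]).replace(' ',''))
    return p,R
E
python3 - <<'E'
from h import *
c=dict(np.load('pics/top0.png.npz')); d=c['depth']
f=210/np.tan(np.radians(c['fov_y'])/2)
v,u=np.mgrid[0:420,0:560]
P=np.stack([(u-c['cx'])/f*d,-(v-c['cy'])/f*d,-d,np.ones_like(d)],-1)@np.linalg.inv(c['extrinsics']).T
P=P[...,:3]
# sample unit top outline
m=((P[...,2]>.078)&(P[...,2]<.093)); m[:,:180]=0;m[:,240:]=0;m[:130]=0;m[225:]=0
rows=[r for r in range(420) if m[r].sum()>20]
print(rows[0],rows[-1])
for r in rows[::8]+rows[-4:]:
    cs=np.where(m[r])[0]; print(r,cs[0],cs[-1],np.round(P[r,cs[0]],3),np.round(P[r,cs[-1]],3))
for cc in range(187,233,5):
    rs=np.where(m[:,cc])[0]; print(cc,rs[0],rs[-1],np.round(P[rs[0],cc],4),np.round(P[rs[-1],cc],4))
plan([((0.33,0.19,0.2),rot(.6),8)])
E
```

```text
141 191
141 188 225 [0.695 0.229 0.087] [0.699 0.121 0.082]
149 188 231 [0.672 0.228 0.085] [0.675 0.102 0.083]
157 187 231 [0.648 0.23  0.086] [0.651 0.101 0.086]
165 187 230 [0.625 0.23  0.082] [0.627 0.104 0.086]
173 187 230 [0.601 0.229 0.086] [0.604 0.103 0.083]
181 186 230 [0.577 0.232 0.082] [0.581 0.103 0.084]
189 186 230 [0.554 0.231 0.083] [0.557 0.102 0.083]
188 186 230 [0.557 0.23  0.085] [0.56  0.102 0.083]
189 186 230 [0.554 0.231 0.083] [0.557 0.102 0.083]
190 186 229 [0.551 0.231 0.079] [0.554 0.105 0.083]
191 205 229 [0.55  0.176 0.079] [0.551 0.105 0.083]
187 155 190 [0.6535 0.2302 0.0869] [0.5508 0.2274 0.0845]
192 140 190 [0.6992 0.2178 0.0823] [0.5512 0.2128 0.0844]
197 140 190 [0.699  0.2026 0.0854] [0.5518 0.1986 0.0822]
202 141 190 [0.6963 0.1878 0.086 ] [0.5517 0.1833 0.087 ]
207 141 191 [0.6967 0.1731 0.0862] [0.5496 0.1694 0.0814]
212 141 190 [0.6976 0.1588 0.0834] [0.5523 0.154  0.0883]
217 141 191 [0.698  0.1441 0.0838] [0.5504 0.1402 0.0805]
222 141 191 [0.6986 0.1295 0.0826] [0.5507 0.1255 0.0812]
227 142 190 [0.6964 0.1149 0.0806] [0.5537 0.1105 0.0852]Traceback (most recent call last):
  File "<stdin>", line 14, in <module>
IndexError: index 0 is out of bounds for axis 0 with size 0
```

```bash
python3 - <<'E'
from h import *
plan([((0.33,0.19,0.2),rot(.6),8)])
E
```

```text
end [0.3303 0.1899 0.2   ] [ 0.565  0.    -0.825]
[[[-0.45,-0.49,0.09],[-0.03,-0.15,-0.11],1],[[-0.41,-0.51,0.11],[-0.04,-0.15,-0.11],1],[[-0.37,-0.54,0.13],[-0.03,-0.14,-0.11],1],[[-0.33,-0.56,0.15],[-0.04,-0.15,-0.11],1],[[-0.29,-0.58,0.16],[-0.03,-0.15,-0.11],1],[[-0.24,-0.6,0.17],[-0.03,-0.14,-0.11],1],[[-0.2,-0.61,0.18],[-0.04,-0.15,-0.11],1],[[-0.16,-0.63,0.18],[-0.03,-0.15,-0.11],1]]
```

Call:
jog_arm(plan=[[[-0.45,-0.49,0.09],[-0.03,-0.15,-0.11],1],[[-0.41,-0.51,0.11],[-0.04,-0.15,-0.11],1],[[-0.37,-0.54,0.13],[-0.03,-0.14,-0.11],1],[[-0.33,-0.56,0.15],[-0.04,-0.15,-0.11],1],[[-0.29,-0.58,0.16],[-0.03,-0.15,-0.11],1],[[-0.24,-0.6,0.17],[-0.03,-0.14,-0.11],1],[[-0.2,-0.61,0.18],[-0.04,-0.15,-0.11],1],[[-0.16,-0.63,0.18],[-0.03,-0.15,-0.11],1]])

```text
time: 2.4
tcp_pos: [0.3304, 0.1889, 0.2]
tool_rot: [-3.14, 0.603, -3.136]
force: [1.4, 0.2, 0.0]
gripper_width: -0.0
```

```bash
python3 - <<'E'
from h import *
c=snap('wrist','w1.png'); s=bot.state(); print(s['time'],s['tcp_pos'],s['tool_rot'],s['joint_pos'],s['gripper_width'],s['force'])
p,R=cur(); print(R.as_matrix())
for q in ['sample_drawer_front','sample_bar_peg','clip_0']:
    print(q,[(np.round(r['xyz'],3).tolist(),round(r['confidence'],2)) for r in bot.recognise('wrist',q)])
E
```

```text
2.45 [0.3298702  0.18580813 0.19835215] [-3.13507214  0.60443954 -3.13200845] [ 0.62137106 -0.26617889  2.308568   -0.56494236  0.66825763 -0.58445828] 0.00029927779058152595 [ 0.66774583 -1.37823593 -1.8496676 ]
[[-0.82278295 -0.00587843  0.56832532]
 [-0.00788596  0.99996833 -0.00107365]
 [-0.56830101 -0.00536517 -0.82280325]]
sample_drawer_front [([0.46, 0.172, 0.037], 0.6)]
sample_bar_peg [([0.536, 0.108, 0.078], 0.61)]
clip_0 []
```

View pics/w1.png

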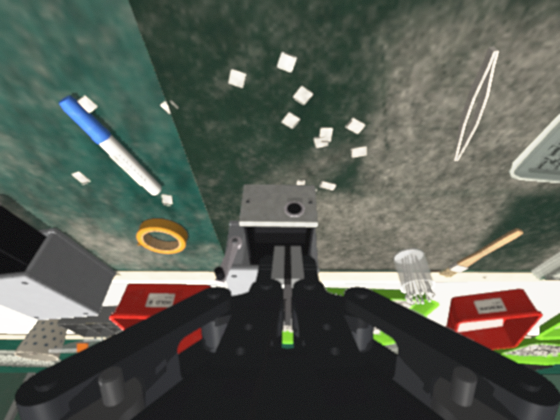

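```bash
python3 - <<'E'
from h import *
im=cv2.imread('pics/w1.png')
cv2.imwrite('pics/w1z.png',cv2.resize(im[170:300,195:345],None,fx=5,fy=4.6,interpolation=cv2.INTER_CUBIC))
c=dict(np.load('pics/w1.png.npz'))
for u,v in [(220,273),(222,270),(218,276),(228,255),(237,235),(280,205),(250,205),(310,205)]: print(u,v,np.round(world(c,u,v),3))
E
```

```text
220 273 [0.518 0.109 0.103]
222 270 [0.519 0.11  0.099]
218 276 [0.522 0.106 0.105]
228 255 [0.536 0.111 0.068]
237 235 [0.548 0.117 0.027]
280 205 [0.46  0.181 0.045]
250 205 [0.46  0.145 0.045]
310 205 [0.461 0.216 0.044]
```

View pics/w1z.png

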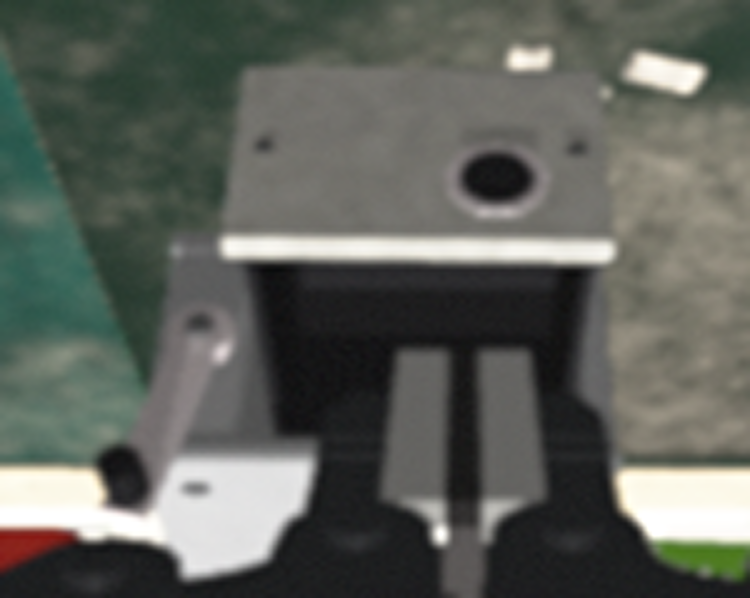

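The bar pivot shows at zoom (200,325) and the peg at (125,475), which is world (0.52, 0.109, 0.10), so the bar angle is about -0.14. The drawer face is at x=0.460, y 0.133–0.222. The ring pull is at y≈0.20, and I'll push left of it in the image, at y≈0.172.

```bash
python3 - <<'E'
from h import *
p,R=plan([((0.34,0.172,0.10),rot(.6),3),((0.42,0.172,0.04),rot(.6),4),((0.425,0.172,0.04),rot(.6),1)])
plan([((0.485,0.172,0.04),rot(.6),6),((0.535,0.172,0.04),rot(.6),6)],p,R)
E
```

```text
end [0.4252 0.1723 0.0399] [ 0.565 -0.    -0.825]
[[[0.27,-0.1,0.49],[-0.0,0.0,-0.0],1],[[0.27,-0.1,0.49],[-0.0,0.0,-0.0],1],[[0.28,-0.1,0.49],[-0.0,0.0,-0.0],1],[[-0.13,0.0,0.39],[-0.0,0.0,-0.0],1],[[-0.14,0.0,0.4],[-0.0,0.0,-0.0],1],[[-0.13,0.0,0.39],[-0.0,0.0,-0.0],1],[[-0.14,0.01,0.4],[-0.0,0.0,-0.0],1],[[-0.07,-0.0,0.05],[-0.0,0.0,-0.0],1]]
end [0.5349 0.1722 0.0401] [ 0.565 -0.    -0.825]
[[[-0.14,-0.0,0.09],[-0.0,0.0,-0.0],1],[[-0.13,-0.0,0.1],[-0.0,0.0,-0.0],1],[[-0.14,-0.0,0.09],[-0.0,0.0,-0.0],1],[[-0.14,-0.0,0.09],[-0.0,0.0,-0.0],1],[[-0.14,-0.0,0.1],[-0.0,0.0,-0.0],1],[[-0.13,-0.0,0.09],[-0.0,0.0,-0.0],1],[[-0.12,-0.0,0.08],[-0.0,0.0,-0.0],1],[[-0.11,-0.0,0.08],[-0.0,0.0,-0.0],1]]
[[[-0.12,-0.0,0.08],[-0.0,0.0,-0.0],1],[[-0.11,-0.0,0.07],[-0.0,0.0,-0.0],1],[[-0.12,-0.0,0.08],[-0.0,0.0,-0.0],1],[[-0.11,-0.0,0.08],[-0.0,0.0,-0.0],1]]
```

Call:
jog_arm(plan=[[[0.27,-0.1,0.49],[0,0,0],1],[[0.27,-0.1,0.49],[0,0,0],1],[[0.28,-0.1,0.49],[0,0,0],1],[[-0.13,0,0.39],[0,0,0],1],[[-0.14,0,0.4],[0,0,0],1],[[-0.13,0,0.39],[0,0,0],1],[[-0.14,0,0.4],[0,0,0],1],[[-0.07,0,0.05],[0,0,0],1]])

```text
time: 3.6
tcp_pos: [0.4291, 0.1725, 0.0582]
tool_rot: [3.139, 0.57, -3.14]
force: [-0.8, 0.6, 0.2]
gripper_width: -0.0001
```

```bash
python3 - <<'E'
from h import *
p,R=cur(); print(p,R.as_matrix()[:,2],bot.state()['force'],bot.state()['joint_pos'])
p,R=plan([((0.49,0.172,0.04),rot(.6),8)])
E
```

```text
[0.42905132 0.17249879 0.05820462] [ 0.53951655  0.00318354 -0.84196897] [-0.79139945  0.63929414  0.22240453] [ 0.41050804  0.2448251   2.23304076 -1.02831426  0.250608   -0.20722121]
end [0.4899 0.1721 0.0401] [ 0.565 -0.002 -0.825]
[[[-0.09,-0.0,0.1],[0.0,-0.01,0.0],1],[[-0.08,-0.0,0.1],[0.0,-0.01,0.0],1],[[-0.09,-0.0,0.1],[0.0,-0.0,0.0],1],[[-0.08,-0.01,0.1],[0.0,-0.01,0.0],1],[[-0.09,0.0,0.11],[0.0,-0.01,0.0],1],[[-0.08,0.0,0.1],[0.0,-0.01,0.0],1],[[-0.09,-0.0,0.1],[0.01,-0.0,0.0],1],[[-0.08,-0.0,0.1],[-0.0,-0.01,0.0],1]]
```

```bash
python3 - <<'E'
from h import *
p,R=plan([((0.425,0.172,0.045),rot(.3),4)])
plan([((0.485,0.172,0.045),rot(.3),8)],p,R)
E
```

```text
end [0.4251 0.1719 0.0447] [ 0.295 -0.002 -0.955]
[[[0.04,-0.0,0.04],[0.0,0.13,0.0],1],[[0.05,-0.0,0.04],[0.0,0.14,0.0],1],[[0.03,-0.01,0.04],[0.0,0.13,0.0],1],[[0.04,0.0,0.05],[0.01,0.14,0.0],1]]
end [0.4853 0.172  0.0451] [ 0.295 -0.002 -0.955]
[[[-0.12,0.0,0.04],[-0.0,-0.0,0.0],1],[[-0.12,0.0,0.03],[-0.0,-0.0,0.0],1],[[-0.12,0.0,0.04],[-0.0,-0.0,0.0],1],[[-0.12,0.0,0.04],[-0.0,-0.0,0.0],1],[[-0.12,0.0,0.03],[-0.0,-0.0,0.0],1],[[-0.12,0.0,0.04],[-0.0,-0.0,0.0],1],[[-0.12,0.0,0.03],[-0.0,-0.0,0.0],1],[[-0.12,0.0,0.04],[-0.0,-0.0,0.0],1]]
```

Call:
jog_arm(plan=[[[0.04,0,0.04],[0,0.13,0],1],[[0.05,0,0.04],[0,0.14,0],1],[[0.03,0,0.04],[0,0.13,0],1],[[0.04,0,0.05],[0,0.14,0],1],[[0,0,0],[0,0,0],1]])

```text
time: 4.22
tcp_pos: [0.4246, 0.1721, 0.0459]
tool_rot: [3.14, 0.308, -3.139]
force: [-0.8, -0.3, -0.4]
gripper_width: 0.0002
```

```bash
python3 - <<'E'
from h import *
p,R=cur(); print(p,R.as_matrix()[:,2],bot.state()['force'],bot.state()['joint_pos'])
E
```

```text
[0.42459292 0.17214621 0.04590392] [ 0.30357841  0.00202143 -0.95280432] [-0.80417375 -0.32483974 -0.35601304] [ 0.35871965  0.28969389  2.11563317 -0.23951864  0.4570206  -1.01432346]
```

Good pose. Now I'll push gently.

Call:
jog_arm(plan=[[[-0.16,0,0.05],[0,0,0],1],[[-0.16,0,0.05],[0,0,0],1],[[-0.16,0,0.05],[0,0,0],1],[[-0.16,0,0.05],[0,0,0],1],[[-0.16,0,0.05],[0,0,0],1],[[-0.16,0,0.05],[0,0,0],1]])

```text
time: 4.97
tcp_pos: [0.4854, 0.1715, 0.0457]
tool_rot: [3.141, 0.308, -3.139]
force: [-1.2, -1.0, -0.1]
gripper_width: -0.0001
```

```bash
python3 - <<'E'
from h import *
p,R=cur(); print(p,R.as_matrix()[:,2],bot.state()['force'],bot.state()['joint_pos'])
c=snap('wrist','w2.png')
E
```

```text
[0.48537794 0.17150693 0.04570597] [ 0.30268774  0.00129515 -0.9530889 ] [-1.22912622 -0.99893534 -0.07072774] [ 0.3099177   0.38636885  1.970662   -0.19177925  0.49820163 -1.10784344]
```

View pics/w2.png

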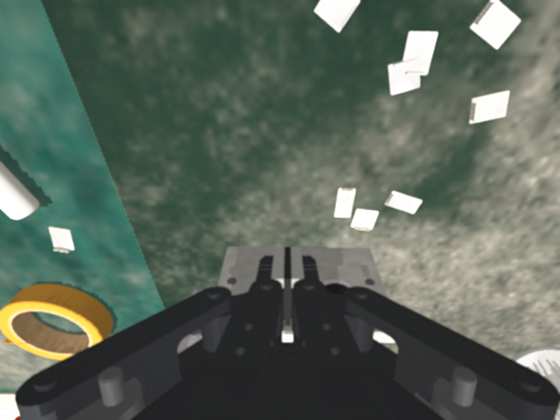

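```bash
python3 - <<'E'
from h import *
c=dict(np.load('pics/w2.png.npz'))
for u,v in [(235,260),(245,270),(232,280),(360,260),(365,280),(190,345),(287,260)]: print(u,v,np.round(world(c,u,v),3))
E
```

```text
235 260 [0.498 0.141 0.024]
245 270 [0.498 0.148 0.032]
232 280 [0.497 0.142 0.041]
360 260 [0.498 0.214 0.023]
365 280 [0.499 0.213 0.038]
190 345 [0.536 0.116 0.053]
287 260 [0.472 0.171 0.051]
```

The face has moved to x=0.498, about 13 mm ahead of the TCP. 52 mm remain.

Call:
jog_arm(plan=[[[-0.14,0,0.04],[0,0,0],1],[[-0.14,0,0.04],[0,0,0],1],[[-0.14,0,0.04],[0,0,0],1],[[-0.14,0,0.04],[0,0,0],1],[[-0.14,0,0.04],[0,0,0],1],[[-0.08,0,0.03],[0,0,0],1],[[-0.05,0,0.015],[0,0,0],1],[[-0.03,0,0.01],[0,0,0],1]])

```text
time: 6.02
tcp_pos: [0.5362, 0.1718, 0.0465]
tool_rot: [-3.141, 0.302, -3.139]
force: [-43.6, -0.9, 32.6]
gripper_width: -0.0001
```

```bash
python3 - <<'E'
from h import *
p,R=cur(); print(p,R.as_matrix()[:,2],bot.state()['force'],bot.state()['joint_pos'])
E
```

```text
[0.53615783 0.17176652 0.04652865] [ 2.97218056e-01  1.47083475e-04 -9.54809618e-01] [-43.61600854  -0.92291004  32.59790394] [ 0.27894682  0.46727646  1.83764464 -0.15659779  0.55133989 -1.17280243]
```

```bash
python3 - <<'E'
from h import *
p,R=plan([((0.53,0.172,0.046),rot(.3),1),((0.45,0.16,0.12),rot(.3),4),((0.43,0.08,0.17),rot(.3),3)])
E
```

```text
end [0.4303 0.0801 0.17  ] [ 0.297  0.    -0.955]
[[[0.1,0.0,-0.02],[0.0,0.0,0.01],1],[[0.23,-0.05,-0.39],[0.0,0.0,-0.0],1],[[0.22,-0.05,-0.4],[0.0,0.0,-0.0],1],[[0.23,-0.05,-0.39],[0.0,0.0,-0.0],1],[[0.23,-0.05,-0.4],[0.0,0.0,-0.0],1],[[0.02,-0.44,-0.3],[0.0,0.0,-0.0],1],[[0.02,-0.45,-0.29],[0.0,0.0,-0.0],1],[[0.02,-0.44,-0.3],[0.0,0.0,-0.0],1]]
```

Call:
jog_arm(plan=[[[0.15,0,-0.03],[0,0,0],1],[[0.3,0,-0.2],[0,0,0],1],[[0.25,-0.05,-0.4],[0,0,0],1],[[0.23,-0.05,-0.4],[0,0,0],1],[[0.2,-0.05,-0.4],[0,0,0],1],[[0.02,-0.44,-0.3],[0,0,0],1],[[0.02,-0.45,-0.3],[0,0,0],1],[[0,-0.44,-0.3],[0,0,0],1]])

```text
time: 7.02
tcp_pos: [0.4294, 0.0819, 0.1596]
tool_rot: [3.141, 0.309, -3.139]
force: [-0.3, 0.5, -0.1]
gripper_width: -0.0
```

```bash
python3 - <<'E'
from h import *
c=snap('wrist','w3.png');p,R=cur(); print(p,R.as_matrix()[:,2],bot.state()['force'],bot.state()['joint_pos'])
for q in ['sample_drawer_front','sample_bar_peg']:
    print(q,[(np.round(r['xyz'],3).tolist(),round(r['confidence'],2)) for r in bot.recognise('wrist',q)])
E
```

```text
[0.42969904 0.08033239 0.16147515] [ 0.30626938  0.00156604 -0.9519436 ] [1.49584608 0.59159626 2.44692579] [ 1.19789235e-01 -1.07793926e-03  2.10145074e+00 -5.24271419e-02
  7.32543759e-01 -1.42014519e+00]
sample_drawer_front [([0.548, 0.178, 0.047], 0.94)]
sample_bar_peg [([0.535, 0.115, 0.047], 0.55)]
```

View pics/w3.png

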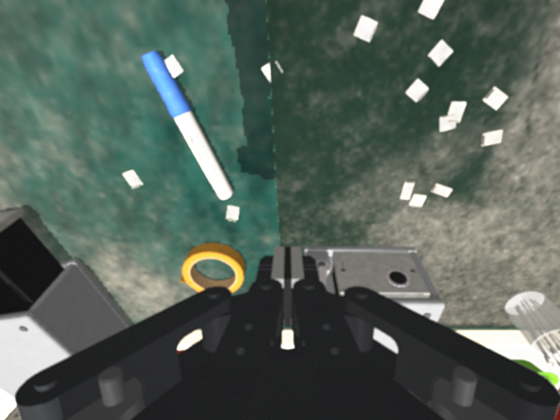

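```bash
python3 - <<'E'
from h import *
c=dict(np.load('pics/w3.png.npz'))
for u,v in [(360,270),(350,280),(420,280),(322,270),(325,280),(428,262),(437,290),(320,262)]: print(u,v,np.round(world(c,u,v),4))
im=cv2.imread('pics/w3.png')
cv2.imwrite('pics/w3z.png',cv2.resize(im[235:335,260:450],None,fx=4,fy=4,interpolation=cv2.INTER_CUBIC))
c=snap('top','top3.png'); im=cv2.imread('pics/top3.png')
cv2.imwrite('pics/top3z.png',cv2.resize(im[130:230,170:250],None,fx=6,fy=6,interpolation=cv2.INTER_CUBIC))
p,R=plan([((0.48,0.08,0.10),rot(.3),2),((0.521,0.08,0.098),rot(.3),2)])
E
```

```text
360 270 [0.5486 0.1598 0.0387]
350 280 [0.5485 0.1465 0.0531]
420 280 [0.5488 0.2186 0.0525]
322 270 [0.5364 0.1172 0.0511]
325 280 [0.5368 0.1188 0.0642]
428 262 [ 0.5743  0.2552 -0.001 ]
437 290 [ 0.6247  0.2808 -0.0012]
320 262 [0.5326 0.1156 0.0437]
end [0.5208 0.0797 0.0981] [ 0.295  0.001 -0.956]
[[[-0.25,-0.02,0.6],[0.0,0.01,0.0],1],[[-0.25,-0.02,0.59],[0.0,0.01,0.0],1],[[-0.32,-0.0,0.12],[0.0,-0.0,0.0],1],[[-0.32,-0.01,0.11],[0.0,-0.0,0.0],1]]
```

View pics/w3z.png

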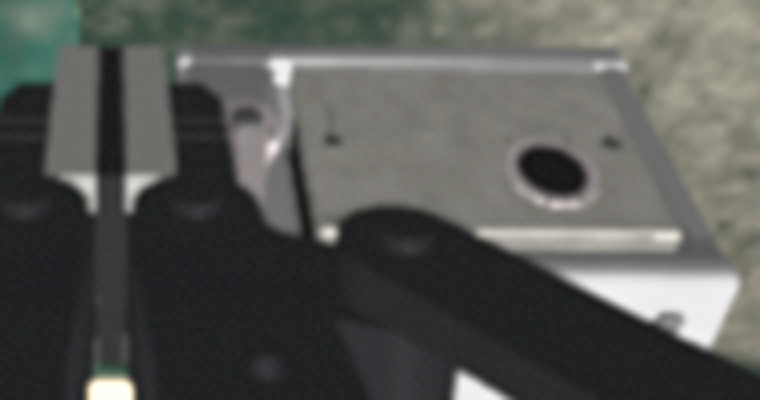

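View pics/top3z.png

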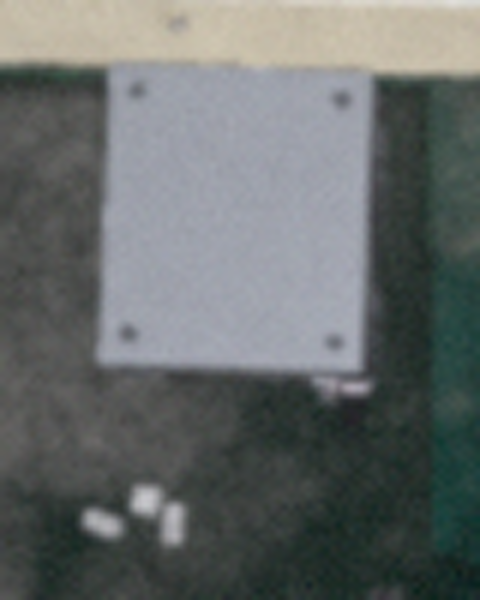

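The drawer face measures x=0.5486 all across, flush with the unit face, so it is home. I'll fit a kinematic model from the logged poses to check the arc move stays within joint limits.

```bash
cat > kin.py <<'E'
import numpy as np
from scipy.optimize import least_squares
from scipy.spatial.transform import Rotation as Ro
D=[([1.05237539,.299873862,1.52101751,4.3e-5,1.32071183,-.0666166686],[.24011689,.49479602,.24228751]),
([.62137106,-.26617889,2.308568,-.56494236,.66825763,-.58445828],[.3298702,.18580813,.19835215]),
([.41050804,.2448251,2.23304076,-1.02831426,.250608,-.20722121],[.42905132,.17249879,.05820462]),
([.35871965,.28969389,2.11563317,-.23951864,.4570206,-1.01432346],[.42459292,.17214621,.04590392]),
([.3099177,.38636885,1.970662,-.19177925,.49820163,-1.10784344],[.48537794,.17150693,.04570597]),
([.27894682,.46727646,1.83764464,-.15659779,.55133989,-1.17280243],[.53615783,.17176652,.04652865]),
([.119789235,-.00107793926,2.10145074,-.0524271419,.732543759,-1.42014519],[.42969904,.08033239,.16147515])]
Z={1:[.568325,-.00107,-.8228],2:[.5395,.00318,-.84197],5:[.2972,.00015,-.9548],6:[.30627,.001566,-.95194]}
def fk(q,p):
    a1,d1,l2,e,l3,L=p
    R1=Ro.from_euler('z',q[0]);R2=R1*Ro.from_euler('y',q[1]);R3=R2*Ro.from_euler('y',q[2])
    R=R3*Ro.from_euler('z',q[3])*Ro.from_euler('y',q[4])*Ro.from_euler('z',q[5])
    x=R1.apply([a1,0,d1])+R2.apply([0,0,l2])+R3.apply([e,0,l3])+R.apply([0,0,L])
    return x,R
f=lambda p:np.concatenate([fk(q,p)[0]-x for q,x in D])
P=least_squares(f,[0,.3,.4,0,.4,.2]).x
if __name__=='__main__':
    print(P.round(4),f(P).round(4))
    for i,z in Z.items(): print(fk(D[i][0],P)[1].as_matrix()[:,2].round(3),z)
    print(fk(D[0][0],P)[1].as_matrix().round(3),Ro.from_euler('xyz',[-3.14158,0,2.68977769]).as_matrix().round(3))
E
python3 kin.py
```

```text
[ 0.0572  0.0758  0.3559 -0.0263  0.394   0.097 ] [ 0.0327 -0.0166  0.0045 -0.0092  0.0042 -0.0145 -0.0036 -0.0098 -0.0129
  0.0196 -0.0164  0.0043  0.009  -0.0225  0.0071 -0.0001 -0.0265  0.01
  0.0072 -0.0312  0.0016]
[ 0.568 -0.001 -0.823] [0.568325, -0.00107, -0.8228]
[ 0.54   0.003 -0.842] [0.5395, 0.00318, -0.84197]
[ 0.297  0.    -0.955] [0.2972, 0.00015, -0.9548]
[ 0.306  0.002 -0.952] [0.30627, 0.001566, -0.95194]
[[-0.437 -0.9   -0.   ]
 [-0.9    0.437  0.   ]
 [ 0.     0.    -1.   ]] [[-0.9    0.437 -0.   ]
 [ 0.437  0.9   -0.   ]
 [ 0.    -0.    -1.   ]]
```

```bash
python3 - <<'E'
s=open('kin.py').read()
s=s.replace("a1,d1,l2,e,l3,L=p","a1,d1,l2,e,l3,L,b1,w=p[:8]").replace("R1.apply([a1,0,d1])","R1.apply([a1,b1,d1])").replace("R3.apply([e,0,l3])","R3.apply([e,0,l3])+(R3*Ro.from_euler('z',q[3])*Ro.from_euler('y',q[4])).apply([w,0,0])").replace("[0,.3,.4,0,.4,.2]","[0,.3,.4,0,.4,.2,0,0]")
s=s.replace("*Ro.from_euler('z',q[5])","*Ro.from_euler('z',q[5])*C").replace("def fk","C=Ro.from_euler('z',-np.pi/2)\ndef fk")
open('kin.py','w').write(s)
E
python3 kin.py
```

```text
[0.     0.2212 0.4242 0.0409 0.4475 0.2338 0.0366 0.    ] [ 0. -0.  0.  0. -0. -0.  0.  0.  0. -0.  0. -0.  0.  0.  0. -0.  0. -0.
  0.  0.  0.]
[ 0.568 -0.001 -0.823] [0.568325, -0.00107, -0.8228]
[ 0.54   0.003 -0.842] [0.5395, 0.00318, -0.84197]
[ 0.297  0.    -0.955] [0.2972, 0.00015, -0.9548]
[ 0.306  0.002 -0.952] [0.30627, 0.001566, -0.95194]
[[ 0.9   -0.437 -0.   ]
 [-0.437 -0.9    0.   ]
 [-0.     0.    -1.   ]] [[-0.9    0.437 -0.   ]
 [ 0.437  0.9   -0.   ]
 [ 0.    -0.    -1.   ]]
```

```bash
sed -i "s/-np.pi\/2/np.pi\/2/" kin.py; cat > arc.py <<'E'
from h import *; from kin import fk,P
lo=np.array([-3.03,-.79,.23,-1.04,0,-2.55]);hi=np.array([3.03,2.21,2.52,4.18,3.07,2.55])
def ik(x,R,q0):
    g=lambda q:np.concatenate([(fk(q,P)[0]-x)*10,((R.inv()*fk(q,P)[1])).as_rotvec()])
    r=least_squares(g,np.clip(q0,lo+1e-6,hi-1e-6),bounds=(lo,hi)); return r.x,np.abs(r.fun).max()
from scipy.optimize import least_squares
def tcp(th,phi,h=.0145,s=0.,X=.521,extra=0.):
    peg=np.array([X,.1165+.055*np.sin(th),.045+.055*np.cos(th)])
    n=np.array([0,np.cos(phi),-np.sin(phi)]); a=np.array([0,-np.sin(phi),-np.cos(phi)])
    return peg-(.006+h-extra)*n+s*a
E
python3 - <<'E'
from arc import *
q0=bot.state()['joint_pos']
for lean in [.1,.3,.5]:
  for fm in [.6,.8,1.0]:
    q=q0.copy(); print('lean',lean,fm)
    for th in np.linspace(-.15,1.57,7):
        phi=np.clip(th,0,fm)
        q,e=ik(tcp(th,phi),rot(lean,phi),q); print(round(th,2),q.round(2),round(e,4))
E
```

```text
lean 0.1 0.6
-0.15 [ 0.1   0.38  1.79 -0.01  0.88 -1.46] 0.0
0.14 [ 0.19  0.39  1.76 -0.19  0.93 -1.27] 0.0
0.42 [ 0.34  0.47  1.69 -0.49  1.08 -0.99] 0.0
0.71 [ 0.43  0.55  1.64 -0.63  1.2  -0.86] 0.0
1.0 [ 0.44  0.58  1.63 -0.63  1.2  -0.84] 0.0
1.28 [ 0.45  0.61  1.62 -0.63  1.18 -0.82] 0.0
1.57 [ 0.46  0.63  1.62 -0.64  1.16 -0.8 ] 0.0
lean 0.1 0.8
-0.15 [ 0.1   0.38  1.79 -0.01  0.88 -1.46] 0.0
0.14 [ 0.19  0.39  1.76 -0.19  0.93 -1.27] 0.0
0.42 [ 0.34  0.47  1.69 -0.49  1.08 -0.99] 0.0
0.71 [ 0.46  0.59  1.61 -0.71  1.28 -0.82] 0.0
1.0 [ 0.5   0.66  1.57 -0.76  1.35 -0.76] 0.0
1.28 [ 0.51  0.69  1.56 -0.76  1.34 -0.74] 0.0
1.57 [ 0.52  0.71  1.56 -0.76  1.32 -0.73] 0.0
lean 0.1 1.0
-0.15 [ 0.1   0.38  1.79 -0.01  0.88 -1.46] 0.0
0.14 [ 0.19  0.39  1.76 -0.19  0.93 -1.27] 0.0
0.42 [ 0.34  0.47  1.69 -0.49  1.08 -0.99] 0.0
0.71 [ 0.46  0.59  1.61 -0.71  1.28 -0.82] 0.0
1.0 [ 0.55  0.74  1.52 -0.87  1.5  -0.72] 0.0
1.28 [ 0.56  0.77  1.51 -0.87  1.49 -0.7 ] 0.0
1.57 [ 0.56  0.8   1.5  -0.87  1.48 -0.68] 0.0
lean 0.3 0.6
-0.15 [ 0.11  0.3   1.92 -0.06  0.62 -1.42] 0.0
0.14 [ 0.21  
[... 1309 characters left out ...]
.5 0.8
-0.15 [ 0.12  0.26  2.04 -0.17  0.36 -1.3 ] 0.0
0.14 [ 0.23  0.28  2.01 -0.54  0.45 -0.93] 0.0
0.42 [ 0.38  0.36  1.94 -0.92  0.7  -0.61] 0.0
0.71 [ 0.5   0.48  1.84 -1.04  0.98 -0.56] 0.0335
1.0 [ 0.54  0.55  1.79 -1.04  1.07 -0.56] 0.0638
1.28 [ 0.55  0.58  1.78 -1.04  1.06 -0.54] 0.0687
1.57 [ 0.55  0.61  1.77 -1.04  1.06 -0.52] 0.0779
lean 0.5 1.0
-0.15 [ 0.12  0.26  2.04 -0.17  0.36 -1.3 ] 0.0
0.14 [ 0.23  0.28  2.01 -0.54  0.45 -0.93] 0.0
0.42 [ 0.38  0.36  1.94 -0.92  0.7  -0.61] 0.0
0.71 [ 0.5   0.48  1.84 -1.04  0.98 -0.56] 0.0335
1.0 [ 0.57  0.62  1.71 -1.04  1.24 -0.62] 0.1282
1.28 [ 0.58  0.66  1.69 -1.04  1.24 -0.6 ] 0.1316
1.57 [ 0.59  0.69  1.68 -1.04  1.24 -0.58] 0.138
```

```bash
python3 - <<'E'
from arc import *
s=tcp(-.15,0,X=.518)-[0,.008,0]; print(s)
p,R=plan([((0.46,s[1],s[2]+.01),rot(.3),3),(s,rot(.3),3)])
E
```

```text
[0.518      0.0797809  0.09938241]
end [0.5176 0.0797 0.0996] [ 0.295  0.001 -0.956]
[[[-0.08,-0.02,0.31],[0.0,0.01,0.0],1],[[-0.07,-0.01,0.32],[0.0,0.0,0.0],1],[[-0.08,-0.02,0.31],[0.0,0.01,0.0],1],[[-0.29,0.0,0.15],[0.0,-0.0,0.0],1],[[-0.29,0.0,0.15],[0.0,-0.0,0.0],1],[[-0.29,0.0,0.14],[0.0,-0.0,0.0],1]]
```

Call:
jog_arm(plan=[[[-0.08,-0.02,0.31],[0,0,0],1],[[-0.07,-0.02,0.32],[0,0,0],1],[[-0.08,-0.02,0.31],[0,0,0],1],[[-0.29,0,0.15],[0,0,0],1],[[-0.29,0,0.15],[0,0,0],1],[[-0.29,0,0.14],[0,0,0],1],[[0,0,0],[0,0,0],1]])

```text
time: 8.1
tcp_pos: [0.5178, 0.08, 0.0987]
tool_rot: [3.141, 0.307, -3.138]
force: [-0.0, 0.2, 0.1]
gripper_width: 0.0001
```

```bash
python3 - <<'E'
from arc import *
p,R=cur(); print(p,R.as_matrix()[:,2],bot.state()['force'])
W=[]
for th in np.linspace(-.15,1.57,17):
    phi=np.clip(th,0,.8); W.append((tcp(th,phi,X=.518),rot(.3,phi),1))
plan(W)
c=snap('wrist','w4.png')
E
```

```text
[0.51781159 0.08003088 0.0987268 ] [ 0.3017846   0.00166913 -0.95337467] [-0.00303971  0.20923146  0.05106353]
end [0.518  0.157  0.0597] [ 0.297 -0.685 -0.666]
[[[-0.01,0.13,-0.01],[0.0,0.01,0.01],1],[[0.0,0.1,-0.01],[0.0,0.0,-0.0],1],[[-0.01,0.1,-0.02],[0.13,0.0,-0.04],1],[[-0.0,0.1,-0.03],[0.2,0.0,-0.07],1],[[-0.01,0.1,-0.03],[0.21,0.0,-0.06],1],[[-0.01,0.1,-0.03],[0.2,0.0,-0.06],1],[[-0.01,0.1,-0.03],[0.21,0.0,-0.07],1],[[-0.01,0.1,-0.03],[0.2,0.0,-0.06],1]]
[[[-0.01,0.1,-0.03],[0.21,0.0,-0.07],1],[[-0.01,0.1,-0.02],[0.17,0.0,-0.05],1],[[0.0,0.1,0.01],[0.0,0.0,0.0],1],[[0.01,0.09,0.01],[0.0,0.0,0.0],1],[[0.01,0.1,0.03],[0.0,0.0,0.0],1],[[0.01,0.09,0.04],[0.0,0.0,0.0],1],[[0.01,0.09,0.04],[0.0,0.0,0.0],1],[[0.02,0.08,0.05],[0.0,0.0,0.0],1]]
[[[0.02,0.07,0.07],[0.0,0.0,0.0],1]]
```

View pics/w4.png

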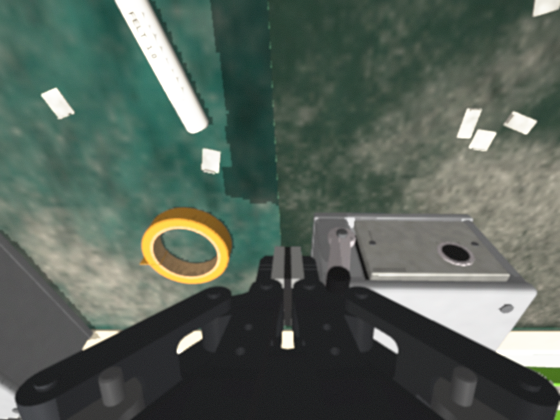

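The fingers are at x≈290 px and the black peg end at (340,272), just to their right with a gap. Now I'll follow the arc.

Call:
jog_arm(plan=[[[-0.01,0.13,-0.01],[0,0,0],1],[[0,0.1,-0.01],[0,0,0],1],[[-0.01,0.1,-0.02],[0.13,0,-0.04],1],[[0,0.1,-0.03],[0.2,0,-0.07],1],[[-0.01,0.1,-0.03],[0.21,0,-0.06],1],[[-0.01,0.1,-0.03],[0.2,0,-0.06],1],[[-0.01,0.1,-0.03],[0.21,0,-0.07],1],[[-0.01,0.1,-0.03],[0.2,0,-0.06],1]])

```text
time: 9.15
tcp_pos: [0.5175, 0.1311, 0.1039]
tool_rot: [-2.513, 0.255, -2.962]
force: [-1.1, -1.6, 0.1]
gripper_width: 0.0
```

```bash
python3 - <<'E'
from arc import *
p,R=cur(); print(p,R.as_matrix()[:,2],bot.state()['force'])
W=[]
for th in np.linspace(-.15,1.57,17)[8:]:
    phi=np.clip(th,0,.8); W.append((tcp(th,phi,X=.518),rot(.3,phi),1))
plan(W)
c=snap('wrist','w5.png')
E
```

```text
[0.51750453 0.13105667 0.10388583] [ 0.30633325 -0.54163689 -0.78280867] [-1.09608551 -1.64556859  0.14142966]
end [0.518  0.1575 0.0597] [ 0.297 -0.684 -0.666]
[[[-0.01,0.11,0.0],[0.2,0.02,-0.07],1],[[-0.01,0.1,-0.02],[0.17,0.0,-0.05],1],[[0.01,0.1,0.0],[0.0,0.0,0.0],1],[[0.0,0.1,0.02],[0.0,0.0,0.0],1],[[0.01,0.09,0.03],[0.0,0.0,0.0],1],[[0.01,0.09,0.03],[0.0,0.0,0.0],1],[[0.01,0.09,0.05],[0.0,0.0,0.0],1],[[0.02,0.08,0.05],[0.0,0.0,0.0],1]]
[[[0.02,0.08,0.06],[0.0,0.0,0.0],1]]
```

View pics/w5.png

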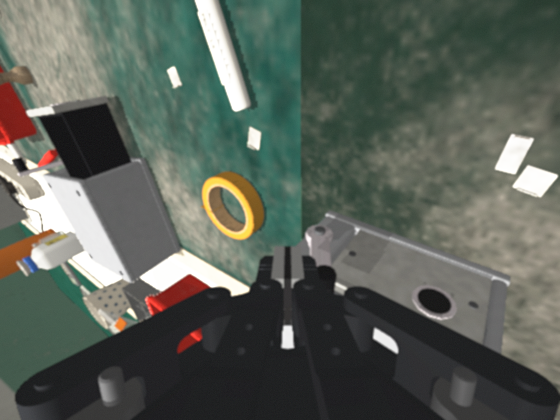

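The peg (325,278) is riding against the finger side and the bar is swinging. Continuing.

Call:
jog_arm(plan=[[[-0.01,0.11,0],[0.2,0.02,-0.07],1],[[-0.01,0.1,-0.02],[0.17,0,-0.05],1],[[0.01,0.1,0],[0,0,0],1],[[0,0.1,0.02],[0,0,0],1],[[0.01,0.09,0.03],[0,0,0],1],[[0.01,0.09,0.03],[0,0,0],1],[[0.01,0.09,0.05],[0,0,0],1],[[0.02,0.08,0.05],[0,0,0],1]])

```text
time: 10.2
tcp_pos: [0.5179, 0.1561, 0.0647]
tool_rot: [-2.323, 0.206, -2.923]
force: [0.8, -1.1, 1.4]
gripper_width: 0.0001
```

```bash
python3 - <<'E'
from arc import *
p,R=cur(); print(p,R.as_matrix()[:,2],bot.state()['force'])
e=tcp(1.57,.8,X=.518); print(e)
plan([(e,rot(.3,.8),1),(e+[0,0,-.004],rot(.3,.8),1),(e+[0,0,-.008],rot(.3,.8),1)])
c=snap('wrist','w6.png')
E
```

```text
[0.51791579 0.15609677 0.06467293] [ 0.29480004 -0.68247991 -0.66881545] [ 0.76103916 -1.09299476  1.41330619]
[0.518     0.1572175 0.0597496]
end [0.5179 0.1574 0.0517] [ 0.295 -0.686 -0.665]
[[[0.01,0.07,0.04],[0.01,-0.0,0.0],1],[[0.02,0.05,0.05],[-0.0,-0.0,0.0],1],[[0.01,0.05,0.04],[-0.0,-0.0,0.0],1]]
```

View pics/w6.png

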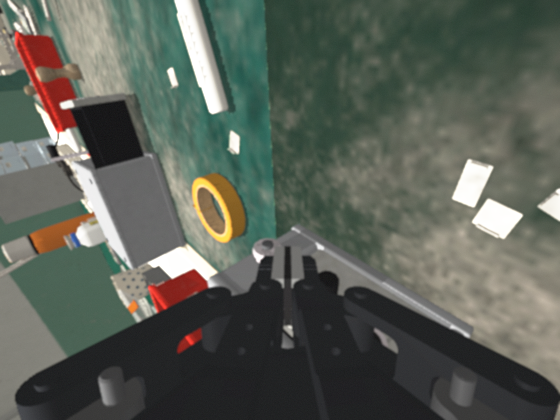

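Call:
jog_arm(plan=[[[0.01,0.07,0.04],[0,0,0],1],[[0.02,0.05,0.05],[0,0,0],1],[[0,0,0],[0,0,0],1]])

```text
time: 10.62
tcp_pos: [0.5178, 0.1568, 0.0563]
tool_rot: [-2.322, 0.207, -2.924]
force: [-3.0, -3.2, 7.2]
gripper_width: -0.0001
```

```bash
python3 - <<'E'
from arc import *
p,R=cur(); print(p,R.as_matrix()[:,2],bot.state()['force'])
c=snap('wrist','w7.png')
for u,v in [(324,280),(326,284),(330,288),(322,290)]: print(world(c,u,v).round(3))
E
```

```text
[0.51784686 0.1567928  0.05630303] [ 0.29487042 -0.68343592 -0.66780744] [-3.00028417 -3.21229868  7.17501971]
[0.519 0.172 0.046]
[0.519 0.175 0.048]
[0.521 0.176 0.047]
[0.496 0.188 0.069]
```

Call:
jog_arm(plan=[[[0.01,0.03,0.03],[0,0,0],1],[[0.01,0.03,0.03],[0,0,0],1],[[0,0,0],[0,0,0],1]])

```text
time: 11.05
tcp_pos: [0.5185, 0.1562, 0.0537]
tool_rot: [-2.319, 0.21, -2.924]
force: [-8.4, -7.7, 31.2]
gripper_width: 0.0001
```

```bash
python3 - <<'E'
from arc import *
p,R=cur(); print(p,bot.state()['force'])
plan([(p+[-.03,0,.03],rot(.3,.8),2),((.42,.16,.2),rot(.3,.2),6)],p,R)
E
```

```text
[0.51850592 0.15616836 0.05370859] [-8.38599102 -7.66314101 31.23939657]
end [0.42   0.1598 0.1998] [ 0.297 -0.188 -0.936]
[[[0.19,-0.18,-0.24],[-0.0,0.0,-0.0],1],[[0.18,-0.18,-0.24],[-0.0,0.0,-0.0],1],[[0.11,-0.22,-0.28],[-0.19,0.0,0.06],1],[[0.11,-0.21,-0.3],[-0.19,0.0,0.06],1],[[0.1,-0.17,-0.31],[-0.19,0.0,0.06],1],[[0.1,-0.15,-0.34],[-0.19,0.0,0.05],1],[[0.09,-0.11,-0.34],[-0.2,0.0,0.06],1],[[0.09,-0.09,-0.35],[-0.19,0.0,0.06],1]]
```

The force rose to 31 N, so the bar is on its stop. Retreating to check.

Call:
jog_arm(plan=[[[0.19,-0.18,-0.24],[0,0,0],1],[[0.18,-0.18,-0.24],[0,0,0],1],[[0.11,-0.22,-0.28],[-0.19,0,0.06],1],[[0.11,-0.21,-0.3],[-0.19,0,0.06],1],[[0.1,-0.17,-0.31],[-0.19,0,0.06],1],[[0.1,-0.15,-0.34],[-0.19,0,0.05],1],[[0.09,-0.11,-0.34],[-0.2,0,0.06],1],[[0.09,-0.09,-0.35],[-0.19,0,0.06],1]])

```text
time: 12.05
tcp_pos: [0.4195, 0.16, 0.198]
tool_rot: [-2.942, 0.293, -3.079]
force: [0.4, 0.7, -0.6]
gripper_width: -0.0
```

```bash
python3 - <<'E'
from h import *
c=snap('wrist','w8.png');p,R=cur(); print(p,bot.state()['force'],bot.state()['time'])
for q in ['sample_drawer_front','sample_bar_peg']:
    print(q,[(np.round(r['xyz'],3).tolist(),round(r['confidence'],2)) for r in bot.recognise('wrist',q)])
snap('top','top8.png')
E
```

```text
[0.41939023 0.16008651 0.20047819] [1.94791529 1.3906376  5.06931235] 12.1
sample_drawer_front [([0.549, 0.193, 0.048], 0.83)]
sample_bar_peg [([0.537, 0.165, 0.047], 0.89)]
```

View pics/w8.png

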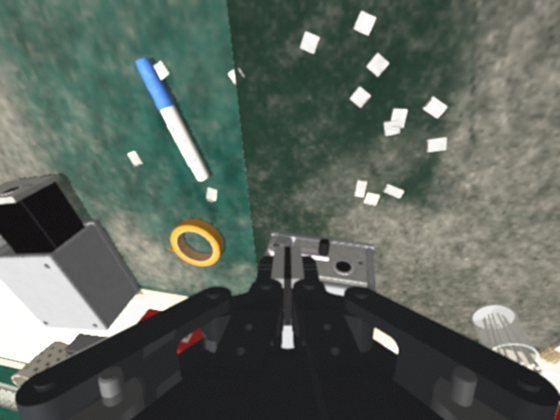

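View pics/top8.png

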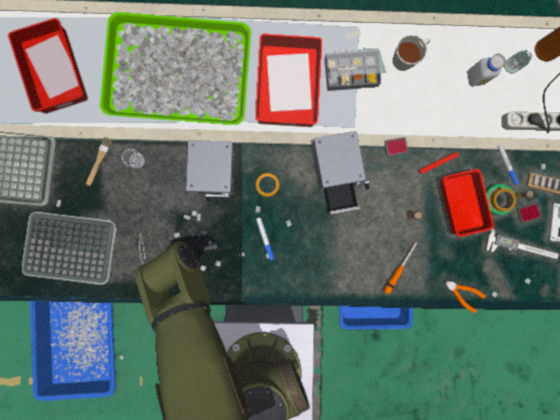

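Bystanders and the empty unit look unchanged in the top view, and the bar lies level, with the peg at (323,248) and the pivot near (283,243). I'll do a quick numeric check.

```bash
python3 - <<'E'
from h import *
c=dict(np.load('pics/w8.png.npz'))
for u,v in [(323,243),(323,248),(324,252),(314,248),(309,247),(304,246),(335,258),(355,260),(365,265)]: print(u,v,world(c,u,v).round(4))
im=cv2.imread('pics/w8.png')
cv2.imwrite('pics/w8z.png',cv2.resize(im[225:305,260:390],None,fx=6,fy=6,interpolation=cv2.INTER_CUBIC))
a,b=[dict(np.load(f'pics/top{i}.png.npz')) for i in (0,8)]
d=np.abs(a['depth']-b['depth'])>.008; d=cv2.morphologyEx(d.astype(np.uint8),cv2.MORPH_OPEN,np.ones((2,2)))
n,l,s,_=cv2.connectedComponentsWithStats(d); print(s[1:])
E
```

```text
323 243 [0.5193 0.1711 0.0483]
323 248 [0.5242 0.1717 0.0508]
324 252 [0.5299 0.1732 0.0506]
314 248 [0.5472 0.1601 0.0255]
309 247 [0.5475 0.1538 0.0245]
304 246 [0.5474 0.1476 0.024 ]
335 258 [0.5472 0.1862 0.0385]
355 260 [0.5477 0.2092 0.0368]
365 265 [0.5489 0.2206 0.0417]
[[  2   0   2   2   4]
 [261   0   2   2   4]
 [453   0   2   2   4]
 ...
 [486 418   2   2   4]
 [511 418   2   2   4]
 [551 418   4   2   6]]
```

View pics/w8z.png

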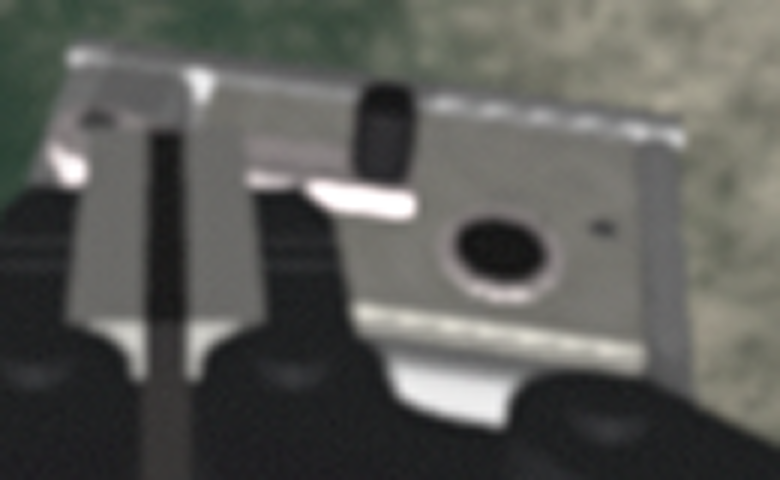

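The peg top reads z=0.051, as expected for a level bar (0.045 + 0.006). The drawer face is flush at 0.548.

```bash
python3 - <<'E'
from h import *
print(bot.sign_off())
E
```

```text
the job is handed in; nothing more can be done
None
```

I shut the clips' drawer with the closed fingertips, swung that unit's bar over until it lay level, backed off clear, and handed the job in at about 12 s. The hand-in gives no verdict.

- **Drawer:** after shutting, its face measured x = 0.5486 m across its width, flush with the unit's front (about 0.550 m). It still read 0.5472–0.549 m after the bar was turned. The push ended at the stop with about 44 N along the drawer.
- **Bar:** the peg is at y = 0.172 m with its top at z = 0.051 m, which matches level at the stop. The final push there reached 31 N.
- **Surroundings:** in the last top picture the empty unit and the other bench items look unchanged by eye. The numeric before/after depth comparison was too noisy to confirm this.
- **Clips:** I could not see them once the drawer was shut. The fingers never entered the drawer, and I pushed at about 0.08 m/s.
- **Correction on the way:** my first approach pose (leaning 0.6 rad) stopped short near a wrist joint's range limit, before touching anything. I reduced the lean to 0.3 rad.

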